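Mount a cam on the bench centre and set its nose up

TASK

Take the mandrel that carries the cam from the V-blocks and lay it on the two loading rests of the bench centre, then swing the tailstock lever fully over so that the centres close on it and lift it off the rests. Then turn the mandrel on its centres until the cam's nose points straight up, ready for the indicator. Do not drop the mandrel, and leave the plain rod in the other V-blocks.

Things in the scene. Friction and masses are not known exactly. Their poses are not given: they have to be found in the camera images.
- mandrel_mid (a point): Middle of the mandrel, on its axis: loose steel shaft, 170 mm long, 20 mm thick, 0.45 kg with its cam, a 12 mm wide 60-degree centre hole in each end. y runs along it to the end with the cam (cam at y = 33 to 47 mm against a 25 mm collar at 29 to 33; balance point y = +8 mm). Grip at y = -40 to +25. It starts in one of the two pairs of V-blocks, cam end to the left. Either way round will do.
- cam_nose (a point): Tip of the nose of the cam, half-way through its thickness. The cam is a dark steel egg-shaped plate 14 mm thick, base circle 34 mm across, nose tip 32 mm from the mandrel's axis. z of this point looks from the axis out through the nose; y along the mandrel. It is pressed tight on the mandrel and turns with it. At the start the nose leans about 25 to 50 degrees from upright, toward the robot.
- stand_mid (a point): Middle of the V-block stand, 51 mm above the worktop, the height of the shafts' axes. The stand is an aluminium plate (134 x 198 x 15 mm) with two pairs of steel V-blocks, tops 49 mm above the worktop. y runs along the V's, which lie at x = -46 and +46 mm; the blocks stand 52 to 96 mm from the middle in y, and the 104 mm between them is free down to the plate.
- plain_rod_mid (a point): Middle of a plain loose steel rod without a cam, 144 mm long and 20 mm thick, in the other pair of V-blocks. It stays there.
- centre_line_mid (a point): On the bench centre's centre line, 90 mm above the worktop: where the mandrel's middle lies once held between the centres. y runs from the tailstock with the lever (right) to the headstock (left), z up. Grey casting, base 100 x 350 mm, 22 mm high. Fixed centre's tip at y = +79 mm, headstock from +87; opened tailstock tip at -103, tailstock -127 to -177; both 44 mm wide, up to 130 mm high.
- rests_mid (a point): Where to lay the mandrel's middle on the rests: 88 mm above the worktop, 12 mm from point centre_line_mid toward the tailstock, with 6 mm of axial room at either end. Same axes. The rests are two 8 mm thick posts with 90-degree V notches at y = +66 and -58 mm from here; between them it is free down to the base. Closing the lever pushes the mandrel 12 mm to the headstock and lifts it 2 mm.
- lever_bar (a point): Middle of the black cross bar on top of the tailstock's lever, 14 mm thick, 60 mm long, lying along the bench centre's x (across the centre line), 137 to 170 mm above the worktop. Pinch it from above or push it toward the headstock.
- lever_pivot (a point): Pivot of the lever, 45 mm above the worktop; axes as point centre_line_mid, the pivot's axis is x. At lever angle q the bar's middle lies at y = 125 mm * sin(q - 0.30), z = 125 mm * cos(q - 0.30) from here.
- lever (a joint): Angle of the tailstock's lever, rad: 0 at the start, leaning outward, the sprung centre drawn back; 0.60 is its stop, leaning inward, the centre out and its spring bearing on the mandrel with about 12 N. It takes about 8 N at the bar, up to 13 N once the centre bears on the mandrel, and stays where it is left.

How it is judged (in metres and radians):
On the way, in this order (a step that is already met when the one before it is completed fails the run):
1. the mandrel is held between the closed centres, clear of the rests (value of joint lever above 0.54 rad and distance between mandrel_mid and centre_line_mid below 0.004 m and z of mandrel_mid in the frame of centre_line_mid above -0.0013 m), for 0.2 s.
2. the cam's nose points straight up with the mandrel between the centres (angle between cam_nose's own z axis and vertical below 0.12 rad and distance between mandrel_mid and centre_line_mid below 0.004 m), for 0.2 s.
At the end, for the whole second after the job is handed in: The lever is at its stop (more than 0.54 rad), the mandrel's middle is within 4 mm of its place on the centre line and not more than 1.3 mm below it (off the rests), parallel to it within 0.03 rad, and the cam's nose points up within 7 degrees (0.12 rad) (all of step 2 and value of joint lever above 0.54 rad and angle between the y axis of mandrel_mid and the y axis of centre_line_mid, either way round below 0.03 rad and height (world z) of cam_nose above 0.105 m); the robot touches nothing.
It fails at once if the mandrel is dropped on the worktop (height (world z) of mandrel_mid below 0.04 m).
It fails at once if the plain rod is taken or pushed from its place (distance of plain_rod_mid from where it was at the start of the episode above 0.02 m).
It also fails if it takes over 58 s, if anything falls off the work surface, if the arm or the gripper's body presses on something with over 40 N, if the wrist force passes 120 N, or if a joint passes its speed limit or range.

ROBOT

A 6-joint arm with a two-finger parallel gripper is mounted at the origin on a cart in front of the work surface, level with it; the furniture and walls round the work are solid. World frame = base frame: x ahead of the robot, y to its left, z up, the work surface at z = 0. Lengths are in m, angles in degrees, forces in N, time in s.
With the tool pointing down it reaches from about 0.3 to 0.75 m from the base axis. Payload 8.5 kg.
Tool frame: the origin (TCP) lies on the centre line of the jaws, within the pads' length; the fingertips stand 17 mm ahead of it and the grasp point (between the pads) lies 2 mm behind it (env.tcp_to_tips is the distance from the TCP to the fingertips, in m); z points along the fingers, y is the line along which they close (so a half turn about z gives the same grasp; the last joint's range is limited). The gripper opens to 85 mm and grips with 20 to 120 N. Pads are 22 mm wide; open, the fingers measure 114 mm over their backs; the gripper's body (76 mm by 85 mm) begins 54 mm behind the grasp point. The pads swing forward as they close: fully open they stand 13 mm farther back than shut.
Start: joints at [-83.898, 21.807, 74.336, -0, 83.858, -12.336], TCP at [0.174, -0.522, 0.248] pointing down, gripper open.
Joint ranges: [-178.18, 178.18], [-50.72, 133.34], [12.68, 142.11], [-81.47, 261.47], [9.98, 163.14], [-165.26, 165.26]. Speed limits (degrees/s): [136.94, 136.94, 180, 180, 180, 180].

INTERFACE

Orientations are given as a 3x3 rotation matrix whose columns are the frame's x, y, z axes.
In Python, from rig import env gives the robot as it stands. The module is installed in compiled form; this text tells all that it offers.
- The arm moves only by the shell command python3 -m pendant 'ROWS' [FORCE]. ROWS is JSON, a list of rows, each a list of 7 numbers: the opening, from 0 (shut) to 1 (fully open), then the shift along the tool's x, y, z in m, then the turn, a rotation vector about the tool's x, y, z in rad. A call has 1 to 5 rows; each row is the pose to reach, as a shift and turn from the pose commanded when the call began, along the tool's axes at that moment; what a row does not reach only later rows make up. A row lasts 1/8 s, in which the tool goes at most 62.5 mm and 10.7 degrees, less where a joint would pass 70% of its speed; a pose out of reach is approached as far as the arm can. A call with a gripper value outside its range is refused whole. The fingers move at their own pace and stop on an object; FORCE is the grip in N (left out, the last holds). Time passes only in rows, so rows that repeat a pose let the fingers close. It gives the time, the measured TCP pose, the force, the opening and the grip force at its end, in the units of the state.
- env.observe(): the state, without advancing time (a new reading comes with each control period).
- env.get_image(name): name is "scene" or "top" or "wrist"; returns a dict with "image" (480x640x3 uint8, blue, green, red), "fx", "fy", "cx", "cy" (pixels), "k1" (the pictures are not rectified: a ray, as slopes to the right and down, at radius r is drawn at 1 + k1 r^2 times it, then the intrinsics apply), "pose" (4x4, takes a point from camera to world coordinates). Camera axes: x right, y up, looking along -z (the intrinsics and any distortion apply to the point x, -y, -z); pixel columns grow to the right and rows downward; lengths in m; the calibration is good to about 2 mm. A picture is of the moment at which its call begins. There is no depth.
- env.close_job(): hands the job in; it is judged then, once.
Trained networks look in the newest picture that a camera, given by its name, has taken for a name from the list of things; names that differ only in an ending like _2 or _b are one class to them, and where a whole thing is asked for, a point or a joint stands for the part that bears it (a point fixed in the world has none). Each returns a list of dicts, best first, with "conf" (0 to 1); they miss things now and then, are a little off and sometimes report something else, mostly with a low value. They report only what shows in the picture. A call takes as long as a camera call.
- env.find_in(camera, thing): "bbox" ([centre column, centre row, width, height] in pixels, round what is visible of it).
- env.trace(camera, thing): "mask" (480x640 bool, what is visible of it) and "bbox" ([centre column, centre row, width, height] in pixels, round what is visible of it).
- env.tip_of(camera, thing): "centre" ([column, row] in pixels: a listed point, or the origin of a listed thing).
The state is a dict: "time_s": time; "q": joint angles; "qvel": joint speeds; "joint_efforts": joint torques, N m; "position": TCP position; "tool_rot": TCP orientation; "ft_force": force on the tool from outside, world axes, zero at the start; "wrist_torque": the same for the moment, N m; "grip_width": finger opening in m; "gripper_force": force on a finger pad.
Only numpy, scipy, OpenCV 4.12 (cv2) and the standard library are available. Lean on these libraries where they do the work, as an engineer would, in place of code of your own. Each camera call takes 0.05 s, during which the arm holds its last target. There are 200 camera calls.

## Working session

There is one attempt and no reset: what is moved stays moved. The work goes in short steps, Python scripts to look and compute and a shell command to move; the robot and the scene stay as the last step left them, time stands still between calls to the robot, and variables do not carry over. Pictures are saved under pics/ and viewed, at most 15 in all, crops included, and the job is handed in when it is done.

```bash
mkdir -p pics
cat > h.py <<'E'
import numpy as np, cv2
from rig import env
np.set_printoptions(precision=4,suppress=True)
def ray(im,px):
    P=im["pose"];x=(px[0]-im["cx"])/im["fx"];y=(px[1]-im["cy"])/im["fy"]
    k=im["k1"];u,v=x,y
    for _ in range(20):
        s=1+k*(u*u+v*v);u,v=x/s,y/s
    d=P[:3,:3]@np.array([u,-v,-1.0]);return P[:3,3],d
def atz(im,px,z):
    o,d=ray(im,px);return o+d*(z-o[2])/d[2]
def proj(im,p):
    P=im["pose"];c=P[:3,:3].T@(np.asarray(p)-P[:3,3]);u,v=c[0]/-c[2],-c[1]/-c[2]
    s=1+im["k1"]*(u*u+v*v);return np.array([im["cx"]+im["fx"]*u*s,im["cy"]+im["fy"]*v*s])
Z=dict(mandrel_mid=.051,plain_rod_mid=.051,stand_mid=.051,centre_line_mid=.09,rests_mid=.088,lever_bar=.164,lever_pivot=.045,cam_nose=.075)
def tool(p):
    s=env.observe();return np.array(s["tool_rot"]).T@(np.asarray(p)-s["position"])
E
python3 - <<'E'
from h import *
for c in ("scene","top"):
    im=env.get_image(c);cv2.imwrite(f"pics/{c}0.png",im["image"])
    print(c,im["pose"][:3,3],im["fx"],im["k1"])
    for t in Z:
        for r in env.tip_of(c,t)[:2]:
            print(t,np.round(r["conf"],2),np.round(r["centre"],1),atz(im,r["centre"],Z[t]))
s=env.observe();print(s["time_s"],s["position"],s["tool_rot"],s["ft_force"])
E
```

```text
scene [-0.1448  0.5475  0.6068] 488.35550256028733 -0.02899480524051023
mandrel_mid 0.74 [179.8 374.3] [0.4476 0.3818 0.051 ]
plain_rod_mid 0.7 [164.1 341.7] [0.5386 0.3731 0.051 ]
stand_mid 0.61 [169.  356.5] [0.4975 0.3803 0.051 ]
stand_mid 0.41 [330.4 257.5] [ 0.5993 -0.0374  0.051 ]
centre_line_mid 0.66 [321.7 261. ] [0.5462 0.0269 0.09  ]
rests_mid 0.6 [328.8 258.9] [0.5471 0.0078 0.088 ]
lever_bar 0.77 [399.6 200.4] [ 0.5578 -0.1985  0.164 ]
lever_pivot 0.58 [382.9 251.6] [ 0.5577 -0.159   0.045 ]
cam_nose 0.7 [150.3 379.2] [0.4379 0.4295 0.075 ]
top [0.4075 0.0715 1.2048] 435.36712731744706 -0.0974148764880494
mandrel_mid 0.9 [204.6 277.4] [0.4557 0.3878 0.051 ]
mandrel_mid 0.49 [188.7 282.4] [0.4419 0.4307 0.051 ]
plain_rod_mid 0.96 [210.9 242. ] [0.5512 0.3742 0.051 ]
stand_mid 0.8 [208.5 260.9] [0.5001 0.3788 0.051 ]
stand_mid 0.61 [341.  244.4] [0.5469 0.024  0.051 ]
centre_line_mid 0.83 [336.8 247.1] [0.5351 0.0364 0.09  ]
rests_mid 0.9 [344.1 244.6] [0.542  0.0175 0.088 ]
lever_bar 0.65 [437.6 233.3] [ 0.5619 -0.2058  0.164 ]
lever_pivot 0.8 [410.3 240.9] [ 0.5583 -0.1628  0.045 ]
cam_nose 0.52 [186.3 283.2] [0.439  0.4296 0.075 ]
0.9 [ 0.174  -0.5217  0.2483] [[ 0.9487  0.3163  0.    ]
 [ 0.3163 -0.9487 -0.    ]
 [ 0.      0.     -1.    ]] [0.0896 1.3131 0.2222]
```

View pics/top0.png

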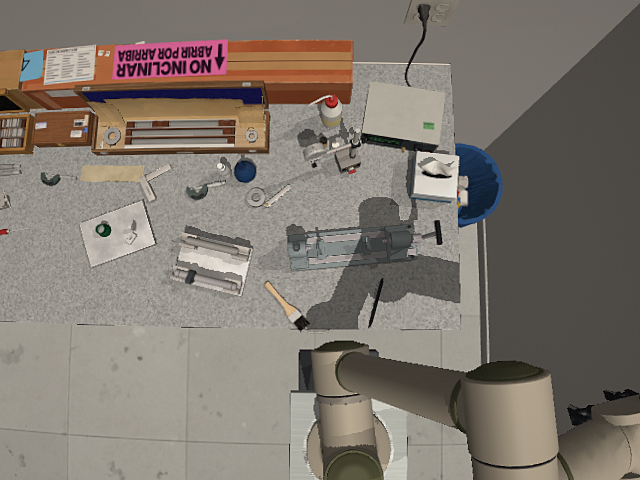

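View pics/scene0.png

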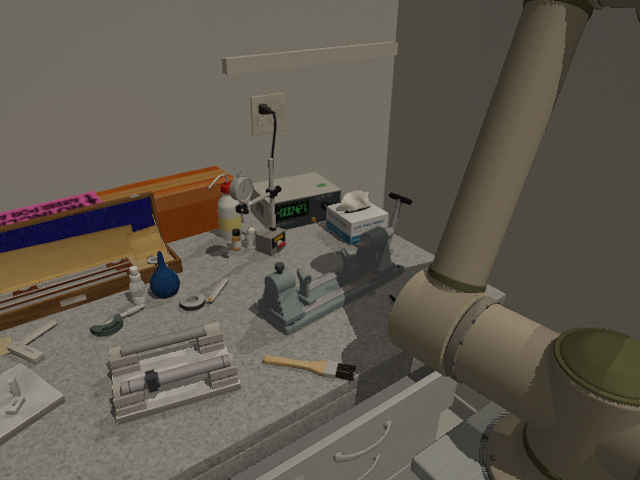

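The top view shows the stand at about (212,262), with the mandrel in its near pair and the cam at (191,277). The bench centre runs from (290,250) to (415,240), with the lever bar at (438,233). I'll move above the stand now.

```bash
python3 -m pendant '[[0.6,0.046,-0.040,0,0,0,0],[0.6,0.092,-0.081,0,0,0,0],[0.6,0.138,-0.121,0,0,0,0],[0.6,0.184,-0.161,0,0,0,0],[0.6,0.229,-0.202,0,0,0,0]]'
python3 -m pendant '[[0.6,0.046,-0.040,0,0,0,0],[0.6,0.092,-0.081,0,0,0,0],[0.6,0.138,-0.121,0,0,0,0]]'
python3 -m pendant '[[0.6,0.023,-0.054,0,0,0,0],[0.6,0.047,-0.108,0,0,0,0],[0.6,0.070,-0.162,0,0,0,0],[0.6,0.094,-0.216,0,0,0,0],[0.6,0.117,-0.270,0,0,0,0]]'
python3 -m pendant '[[0.6,0.023,-0.054,0,0,0,-0.18],[0.6,0.047,-0.108,0,0,0,-0.36],[0.6,0.07,-0.162,0,0,0,-0.54]]'
python3 -m pendant '[[0.6,0,0,0,0,0,-0.185],[0.6,0,0,0,0,0,-0.37],[0.6,0,0,0,0,0,-0.56],[0.6,0,0,0,0,0,-0.56]]'
cat > look.py <<'E'
from h import *
import sys
c,name=sys.argv[1:3];im=env.get_image(c);img=im["image"].copy();print(im["pose"])
for t in sys.argv[3:]:
    for r in env.tip_of(c,t)[:2]:
        p=r["centre"];print(t,np.round(r["conf"],2),np.round(p,1),atz(im,p,Z[t]))
        cv2.circle(img,(int(p[0]),int(p[1])),3,(0,0,255),1)
cv2.imwrite(f"pics/{name}.png",img)
s=env.observe();print(s["time_s"],s["q"],s["position"],s["tool_rot"],s["ft_force"],s["grip_width"])
E
python3 look.py wrist w1 mandrel_mid cam_nose stand_mid plain_rod_mid
```

```text
time_s: 1.52
position: [0.328, -0.256, 0.2485]
tool_rot: [[0.949, 0.316, 0.0], [0.316, -0.949, -0.001], [0.0, 0.001, -1.0]]
ft_force: [0.3, 0.2, 0.5]
grip_width: 0.0513
gripper_force: 0.0
time_s: 1.9
position: [0.4207, -0.0974, 0.2486]
tool_rot: [[0.949, 0.316, 0.001], [0.316, -0.949, -0.0], [0.001, 0.001, -1.0]]
ft_force: [1.2, -0.9, 1.3]
grip_width: 0.0511
gripper_force: 0.0
time_s: 2.52
position: [0.4455, 0.1959, 0.2485]
tool_rot: [[0.949, 0.316, 0.001], [0.316, -0.949, 0.0], [0.001, 0.0, -1.0]]
ft_force: [0.8, -0.7, 0.0]
grip_width: 0.0511
gripper_force: 0.0
time_s: 2.9
position: [0.4606, 0.3718, 0.2484]
tool_rot: [[0.646, 0.763, 0.0], [0.763, -0.646, 0.0], [0.0, 0.0, -1.0]]
ft_force: [0.6, -0.4, 1.0]
grip_width: 0.0511
gripper_force: 0.0
time_s: 3.4
position: [0.4607, 0.3698, 0.2483]
tool_rot: [[0.15, 0.989, -0.0], [0.989, -0.15, -0.0], [-0.0, -0.0, -1.0]]
ft_force: [-0.3, -1.2, -0.4]
grip_width: 0.0513
gripper_force: 0.0
[[ 0.9888  0.1433  0.0406  0.4714]
 [-0.149   0.9503  0.2735  0.4398]
 [ 0.0006 -0.2765  0.961   0.3739]
 [ 0.      0.      0.      1.    ]]
mandrel_mid 0.7 [306.6 197.8] [0.4498 0.3877 0.051 ]
cam_nose 0.94 [286.3 155.8] [0.4408 0.4273 0.075 ]
stand_mid 0.92 [359.5 200.3] [0.4959 0.3785 0.051 ]
plain_rod_mid 0.57 [414.3 198.2] [0.5443 0.3732 0.051 ]
3.65 [27.268  25.9511 67.5446 -0.0001 86.5025 35.9268] [0.4607 0.3697 0.2483] [[ 0.1505  0.9886  0.    ]
 [ 0.9886 -0.1505  0.    ]
 [ 0.      0.     -1.    ]] [-0.2958  0.6916  1.0293] 0.05110425540345101
```

View pics/w1.png

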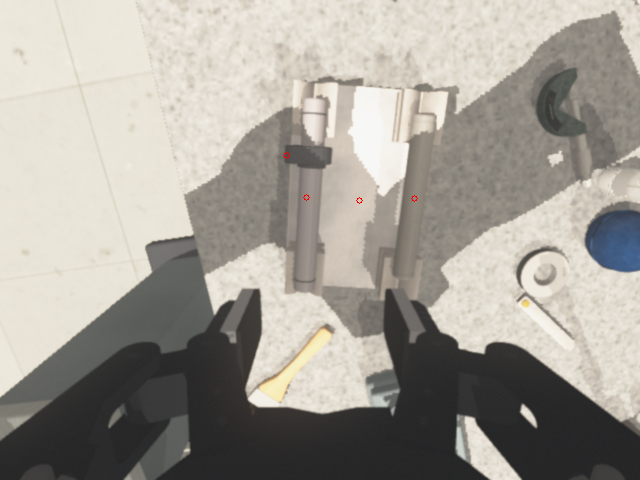

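The wrist view shows the mandrel running from (315,97) to (304,290) with the cam at (308,155) and its nose toward the left (robot side). The plain rod is at x≈415.

Run:
```python
from h import *
im=env.get_image("wrist")
a=atz(im,(315,97),.051);b=atz(im,(304,290),.051);u=(a-b);L=np.linalg.norm(u);u/=L
print(a,b,(a+b)/2,L,"yaw",np.degrees(np.arctan2(u[1],u[0])))
for r in env.tip_of("wrist","cam_nose")[:1]:
    m=(a+b)/2; perp=np.array([u[1],-u[0],0])
    for th in range(20,60,5):
        t=np.radians(th); print(th,proj(im,m+.04*u-perp*.032*np.sin(t)+np.array([0,0,.032*np.cos(t)])),r["centre"])
```

```text
[0.4702 0.4696 0.051 ] [0.4331 0.3007 0.051 ] [0.4517 0.3851 0.051 ] 0.17298682324256312 yaw 77.62058024286488
```

Run:
```python
from h import *
for c in ("wrist","top"):
    im=env.get_image(c)
    for t in ("mandrel_mid","plain_rod_mid"):
        rs=env.trace(c,t)
        if not rs: print(c,t,"none");continue
        v,u=np.nonzero(rs[0]["mask"]);P=np.array([atz(im,p,.053)[:2] for p in zip(u,v)]).astype(np.float32)
        (x,y),wh,ang=cv2.minAreaRect(P);l=cv2.fitLine(P,cv2.DIST_HUBER,0,.001,.001).ravel()
        print(c,t,rs[0]["conf"],(x,y),wh,ang,"fit yaw",np.degrees(np.arctan2(l[1],l[0])),l[2:])
im=env.get_image("wrist");nose=env.tip_of("wrist","cam_nose");print(nose)
for yaw in (78,80,82):
    u=np.array([np.cos(np.radians(yaw)),np.sin(np.radians(yaw)),0]);perp=np.array([u[1],-u[0],0])
    for th in range(20,60,10):
        t=np.radians(th); print(yaw,th,proj(im,np.array([.451,.386,.051])+.04*u-perp*.032*np.sin(t)+np.array([0,0,.032*np.cos(t)])))
```

```text
wrist mandrel_mid 0.92 (0.45035967230796814, 0.38461899757385254) (0.1738985925912857, 0.039956171065568924) 79.9261474609375 fit yaw 78.01859 [0.4529 0.3937]
wrist plain_rod_mid 0.76 (0.5420194268226624, 0.3707471787929535) (0.1474371999502182, 0.02069375477731228) 77.91539764404297 fit yaw 77.972565 [0.543  0.3752]
top mandrel_mid 0.89 (0.44267624616622925, 0.3542119562625885) (0.10714679956436157, 0.02057131566107273) 76.8974380493164 fit yaw 77.373314 [0.4431 0.3539]
top plain_rod_mid 0.87 (0.5403959155082703, 0.36625418066978455) (0.13658221065998077, 0.019154297187924385) 77.53289794921875 fit yaw 76.89412 [0.5405 0.3647]
[{'centre': [286.3, 154.6], 'conf': 0.64}]
78 20 [295.4308 154.5289]
78 30 [289.2059 153.971 ]
78 40 [283.797  153.4058]
78 50 [279.3829 152.8544]
80 20 [293.6276 154.9512]
80 30 [287.4144 154.62  ]
80 40 [282.0238 154.2539]
80 50 [277.633  153.8671]
82 20 [291.8424 155.4376]
82 30 [285.6494 155.3325]
82 40 [280.2846 155.1644]
82 50 [275.9234 154.9412]
```

```bash
python3 -m pendant '[[0.6,0.0227,-0.011,0.05,0,0,0.059],[0.6,0.0227,-0.011,0.09,0,0,0.059],[0.6,0.0227,-0.011,0.13,0,0,0.059],[0.6,0.0227,-0.011,0.13,0,0,0.059]]'
python3 look.py wrist w2 mandrel_mid cam_nose
```

```text
time_s: 4.65
position: [0.4521, 0.3932, 0.1161]
tool_rot: [[0.207, 0.978, -0.005], [0.978, -0.207, -0.003], [-0.004, -0.004, -1.0]]
ft_force: [0.0, 0.3, 0.6]
grip_width: 0.0515
gripper_force: 0.0
[[ 0.9786  0.1964  0.061   0.4675]
 [-0.2056  0.9397  0.2734  0.4628]
 [-0.0036 -0.2801  0.96    0.2414]
 [ 0.      0.      0.      1.    ]]
mandrel_mid 0.87 [321.6 277.3] [0.4505 0.3871 0.051 ]
cam_nose 0.89 [284.7 219.5] [0.4418 0.4284 0.075 ]
4.8 [29.6973 33.3638 76.8587  0.0001 69.5984 41.6202] [0.454  0.3942 0.1203] [[ 0.2066  0.9784  0.0027]
 [ 0.9784 -0.2066  0.0015]
 [ 0.0021  0.0023 -1.    ]] [ 0.4853 -0.4674  0.4764] 0.05144772530399728
```

View pics/w2.png

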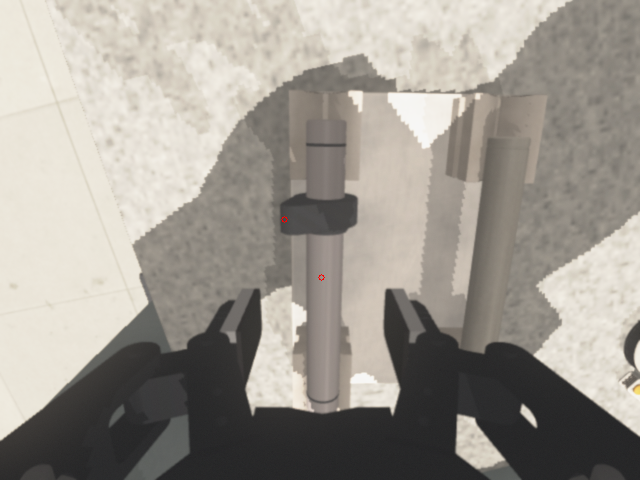

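The close view shows the mandrel axis from about (326,125) to (322,405) between the jaws, roughly parallel to them. Checking the lateral offset.

Run:
```python
from h import *
im=env.get_image("wrist")
a=atz(im,(326,125),.055);b=atz(im,(322,404),.055);u=a-b;L=np.linalg.norm(u);u/=L
s=env.observe();p=np.array(s["position"]);n=np.array(s["tool_rot"])[:,1]
print(L,np.degrees(np.arctan2(u[1],u[0])),(a+b)/2,"lateral of axis wrt tcp (tool y):",(a-p)@n,(b-p)@n, tool((a+b)/2),p)
```

```text
0.16611392767143124 77.43740485971317 [0.4537 0.3863 0.055 ] lateral of axis wrt tcp (tool y): 0.0020578436711307115 0.0002009131794709643 [-0.008   0.0011  0.0654] [0.454  0.3942 0.1204]
```

```bash
python3 -m pendant '[[0.6,0,0.001,0.04,0,0,0.008],[0.6,0,0.001,0.07,0,0,0.008],[0.6,0,0.001,0.07,0,0,0.008]]'
python3 -m pendant '[[0.1,0,0,0,0,0,0],[0.1,0,0,0,0,0,0],[0.1,0,0,0,0,0,0],[0.1,0,0,0,0,0,0],[0.1,0,0,0,0,0,0]]' 60
```

```text
time_s: 5.22
position: [0.4539, 0.3934, 0.0481]
tool_rot: [[0.214, 0.977, -0.002], [0.977, -0.214, -0.001], [-0.001, -0.001, -1.0]]
ft_force: [0.9, -0.5, 0.3]
grip_width: 0.0511
gripper_force: 0.0
time_s: 5.85
position: [0.4532, 0.3945, 0.0505]
tool_rot: [[0.214, 0.977, -0.0], [0.977, -0.214, 0.002], [0.002, -0.001, -1.0]]
ft_force: [-8.8, 2.8, 9.4]
grip_width: 0.018
gripper_force: 58.3
```

```bash
python3 -m pendant '[[0.1,0,0,-0.02,0,0,0],[0.1,0,0,-0.06,0,0,0],[0.1,0,0,-0.11,0,0,0],[0.1,0,0,-0.15,0,0,0],[0.1,0,0,-0.16,0,0,0]]'
python3 -m pendant '[[0.1,-0.03,0.015,0,0,0,0],[0.1,-0.08,0.039,0,0,0,0],[0.1,-0.13,0.063,0,0,0,0],[0.1,-0.18,0.088,0,0,0,0],[0.1,-0.23,0.112,0,0,0,0]]'
python3 -m pendant '[[0.1,-0.05,0.024,0,0,0,-0.1],[0.1,-0.095,0.047,0,0,0,-0.2],[0.1,-0.114,0.0555,0,0,0,-0.3],[0.1,-0.114,0.0555,0,0,0,-0.3]]'
python3 look.py wrist w3 rests_mid centre_line_mid mandrel_mid cam_nose lever_bar
python3 look.py top t3 rests_mid centre_line_mid lever_pivot
```

```text
time_s: 6.48
position: [0.4546, 0.3939, 0.2114]
tool_rot: [[0.214, 0.977, 0.005], [0.977, -0.214, 0.003], [0.004, 0.004, -1.0]]
ft_force: [-0.7, 0.1, -5.4]
grip_width: 0.018
gripper_force: 59.3
time_s: 7.1
position: [0.5139, 0.1431, 0.207]
tool_rot: [[0.214, 0.977, -0.002], [0.977, -0.214, -0.0], [-0.001, -0.002, -1.0]]
ft_force: [-0.0, 0.5, -4.3]
grip_width: 0.0181
gripper_force: 59.1
time_s: 7.6
position: [0.5437, 0.0204, 0.2069]
tool_rot: [[-0.081, 0.997, -0.003], [0.997, 0.081, 0.0], [0.001, -0.003, -1.0]]
ft_force: [0.1, 0.2, -4.7]
grip_width: 0.0182
gripper_force: 59.2
[[ 0.9966 -0.0797 -0.0208  0.5386]
 [ 0.0823  0.9578  0.2752  0.0909]
 [-0.002  -0.276   0.9612  0.3326]
 [ 0.      0.      0.      1.    ]]
mandrel_mid 0.96 [319.6 346. ] [ 0.5503 -0.0864  0.051 ]
cam_nose 0.93 [255.5 274.4] [ 0.4965 -0.0143  0.075 ]
7.9 [-10.0919  23.1044  79.2071   0.0057  77.7066 -14.9474] [0.5438 0.0226 0.2082] [[-0.0846  0.9964 -0.0003]
 [ 0.9964  0.0846  0.0002]
 [ 0.0002 -0.0003 -1.    ]] [ 0.2495  0.0053 -4.498 ] 0.01793687343219318
[[ 0.0081  0.9925 -0.1218  0.4075]
 [-0.9999  0.0063 -0.0148  0.0715]
 [-0.0139  0.1219  0.9924  1.2048]
 [ 0.      0.      0.      1.    ]]
rests_mid 0.59 [343.4 245.4] [0.5399 0.0193 0.088 ]
centre_line_mid 0.96 [337.6 246.4] [0.537  0.0344 0.09  ]
lever_pivot 0.95 [414.9 239.1] [ 0.5633 -0.1754  0.045 ]
lever_pivot 0.24 [207.5 245. ] [0.5437 0.3848 0.045 ]
8.1 [-10.1399  23.1048  79.1793   0.0023  77.7151 -14.9786] [0.544  0.0221 0.2083] [[-0.0843  0.9964  0.    ]
 [ 0.9964  0.0843  0.    ]
 [ 0.      0.     -1.    ]] [ 0.2669  0.3756 -4.3031] 0.01798102154004315
```

View pics/w3.png

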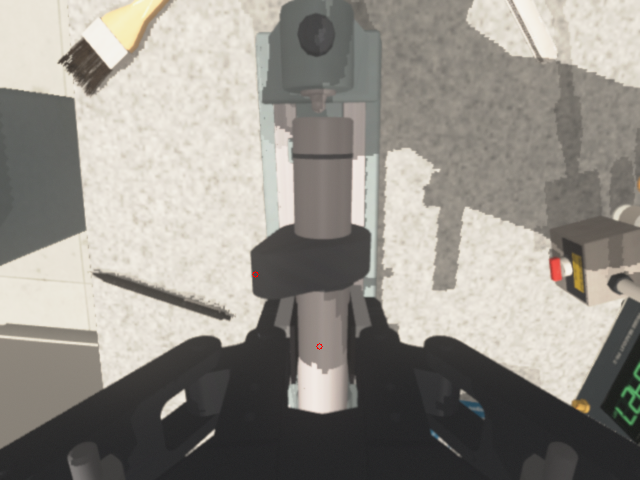

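The wrist view shows the mandrel held, the headstock at (317,45), and its centre cone at about (319,100). The base edges run along columns 262 and 378. I'll enlarge this to get the bench axis.

Run:
```python
import cv2
i=cv2.imread("pics/w3.png")[0:150,230:430]
cv2.imwrite("pics/w3c.png",cv2.resize(i,None,fx=4,fy=4,interpolation=cv2.INTER_CUBIC))
```

```text
(no output)
```

View pics/w3c.png

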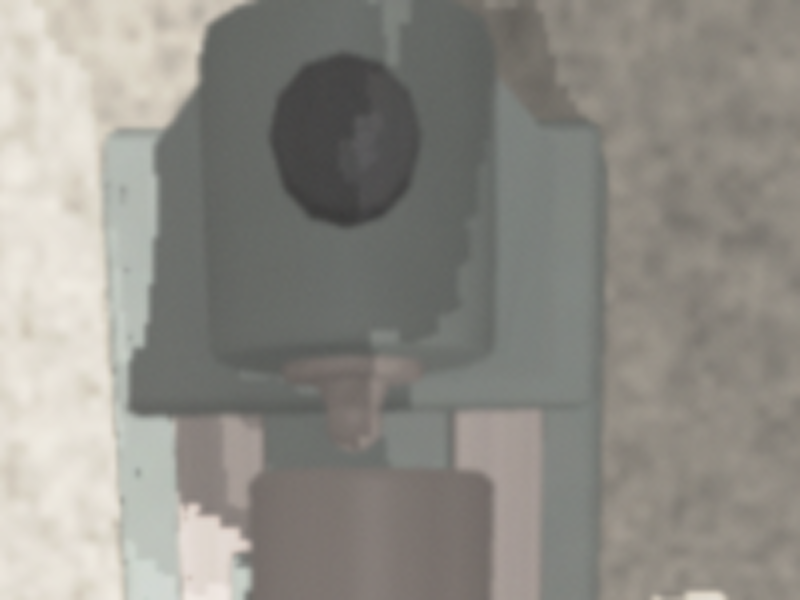

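The crop shows the fixed centre's tip at pixel (318.8,111.8), and the base edges from (256.8,32.5) to (260.5,135) and from (380.7,31.2) to (380,140).

Run:
```python
from h import *
im=env.get_image("wrist")
tip=atz(im,(318.8,111.8),.09);print("tip",tip)
l0,l1,r0,r1=[atz(im,p,.022) for p in((257,33.5),(260.5,135),(380.5,32.2),(380,140))]
yaw=lambda d:np.degrees(np.arctan2(d[1],d[0]))
print("width",np.linalg.norm(l0-r0),"yaws",yaw(l0-l1),yaw(r0-r1),yaw(r0-l0)+90,"endmid",(l0+r0)/2)
print("pt on midline far:",(l1+r1)/2)
# held mandrel : end & direction at grip height
s=env.observe();p=np.array(s["position"]);zz=p[2]+.002
e=atz(im,(323,121),zz+.008);print("mandrel end (upper rim)",e,"tcp",p,tool(e))
for Y in(93,94,95,96,97):
    u=np.array([np.cos(np.radians(Y)),np.sin(np.radians(Y)),0]);c=tip-.079*u;print(Y,"cl",c,"rests",c-.012*u,"end from cl",((l0+r0)/2-c)@np.array([-u[1],u[0],0]))
```

```text
tip [0.5352 0.1058 0.09  ]
width 0.09479573628579205 yaws 94.53035552307267 96.87284606592242 95.4347738136783 endmid [0.5294 0.1672 0.022 ]
pt on midline far: [0.5372 0.0896 0.022 ]
mandrel end (upper rim) [0.5383 0.0963 0.2183] tcp [0.544  0.0219 0.2083] [ 0.0746  0.0005 -0.01  ]
93 cl [0.5393 0.0269 0.09  ] rests [0.5399 0.0149 0.09  ] end from cl 0.0025246015681567513
94 cl [0.5407 0.027  0.09  ] rests [0.5415 0.015  0.09  ] end from cl 0.0014483190343753394
95 cl [0.542  0.0271 0.09  ] rests [0.5431 0.0151 0.09  ] end from cl 0.00037159532858582756
96 cl [0.5434 0.0272 0.09  ] rests [0.5447 0.0153 0.09  ] end from cl -0.0007052415687404286
97 cl [0.5448 0.0274 0.09  ] rests [0.5463 0.0155 0.09  ] end from cl -0.0017818636426530522
```

```bash
python3 -m pendant '[[0.1,0.0028,-0.0015,0.04,0,0,-0.01],[0.1,0.0028,-0.0015,0.08,0,0,-0.01],[0.1,0.0028,-0.0015,0.1,0,0,-0.01],[0.1,0.0028,-0.0015,0.1,0,0,-0.01]]'
python3 look.py wrist w4 cam_nose
python3 -c "
import cv2
a=cv2.imread('pics/w4.png')
from rig import env
b=env.get_image('scene')['image']
import numpy as np
A=cv2.resize(a[0:200,220:420],(600,600));cv2.imwrite('pics/w4c.png',A[:, :])
cv2.imwrite('pics/pair4.png',np.hstack([cv2.resize(a[0:200,240:400],(480,600)),cv2.resize(b[170:370,260:366],(318,600))]))"
```

```text
time_s: 8.65
position: [0.5418, 0.0245, 0.1073]
tool_rot: [[-0.094, 0.996, -0.003], [0.996, 0.094, 0.001], [0.001, -0.003, -1.0]]
ft_force: [-0.5, 0.8, -4.7]
grip_width: 0.018
gripper_force: 59.1
[[ 0.9955 -0.0917 -0.024   0.5358]
 [ 0.0948  0.9568  0.2748  0.0949]
 [-0.0022 -0.2759  0.9612  0.2329]
 [ 0.      0.      0.      1.    ]]
cam_nose 0.67 [255.4 273.5] [0.5107 0.0305 0.075 ]
cam_nose 0.55 [322.5 347.1] [ 0.5451 -0.0049  0.075 ]
8.75 [ -9.9254  29.2597  87.3007  -0.0005  63.3559 -15.3113] [0.5429 0.0243 0.1092] [[-0.0939  0.9956  0.0014]
 [ 0.9956  0.0939 -0.0003]
 [-0.0004  0.0014 -1.    ]] [ 0.5295  0.0736 -4.1456] 0.017948037310128288
```

View pics/pair4.png

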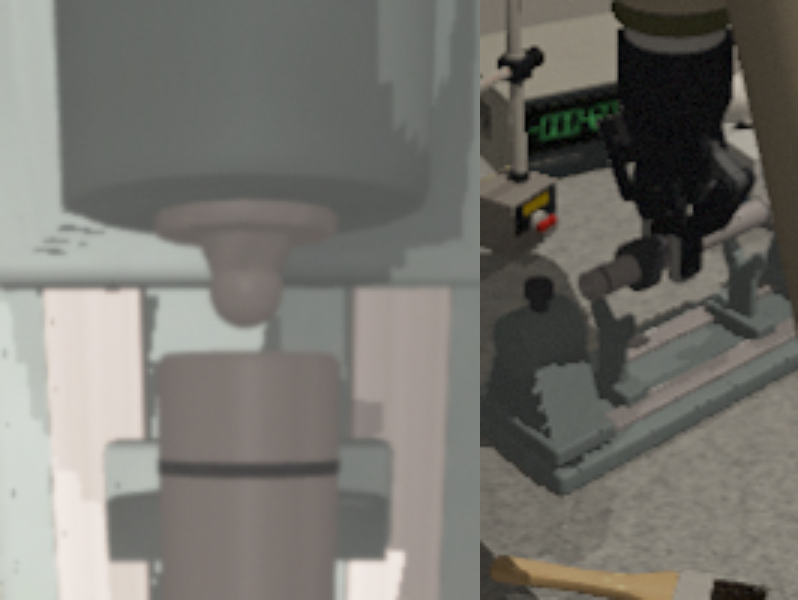

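The crop shows the mandrel end at (323,117), the centre tip at (322,108), and the left rest centred at column 322, so the lateral alignment is good. I'll check the axial gap.

Run:
```python
from h import *
im=env.get_image("wrist")
tip=atz(im,(322,107),.092)
e=atz(im,(323.3,118.5),env.observe()["position"][2]+.0105)
rest=atz(im,(322.3,149),.088)
for n,p in(("tip",tip),("end",e),("rest",rest)):print(n,p,tool(p))
```

```text
tip [0.5358 0.1043 0.092 ] [0.0803 0.0003 0.0175]
end [0.5366 0.0992 0.12  ] [ 0.0752  0.0007 -0.0105]
rest [0.5373 0.0891 0.088 ] [0.0651 0.0004 0.0215]
```

```bash
python3 -m pendant '[[0.1,-0.001,-0.0003,0.01,0,0,0],[0.1,-0.001,-0.0003,0.017,0,0,0],[0.1,-0.001,-0.0003,0.019,0,0,0],[0.1,-0.001,-0.0003,0.019,0,0,0]]'
python3 -m pendant '[[0.1,0,0,0.001,0,0,0],[0.1,0,0,0.002,0,0,0],[0.1,0,0,0.002,0,0,0]]'
```

```text
time_s: 9.35
position: [0.5421, 0.0233, 0.0892]
tool_rot: [[-0.094, 0.996, -0.0], [0.996, 0.094, 0.0], [0.0, -0.0, -1.0]]
ft_force: [-0.5, 0.3, -4.3]
grip_width: 0.018
gripper_force: 59.1
time_s: 9.72
position: [0.5423, 0.0233, 0.0877]
tool_rot: [[-0.094, 0.996, 0.001], [0.996, 0.094, -0.0], [-0.0, 0.001, -1.0]]
ft_force: [-1.4, -0.3, -0.0]
grip_width: 0.0185
gripper_force: 59.8
```

```bash
python3 -m pendant '[[0.1,0,0,0.0006,0,0,0],[0.1,0,0,0.0006,0,0,0]]'
python3 -m pendant '[[0.25,0,0,0,0,0,0],[0.3,0,0,0,0,0,0],[0.55,0,0,0,0,0,0],[0.55,0,0,0,0,0,0]]'
python3 -m pendant '[[0.55,0,0,-0.03,0,0,0],[0.55,0,0,-0.07,0,0,0],[0.55,0,0,-0.12,0,0,0],[0.55,0,0,-0.12,0,0,0]]'
python3 look.py wrist w5 cam_nose mandrel_mid lever_bar
python3 - <<'E'
from h import *
for c in("top","scene"):
    im=env.get_image(c)
    for t in("lever_bar","mandrel_mid"):
        for r in env.tip_of(c,t)[:1]: print(c,t,r,atz(im,r["centre"],.164 if t=="lever_bar" else .088))
    rs=env.trace(c,"lever_bar")
    if rs: print(rs[0]["bbox"],rs[0]["conf"])
E
```

```text
time_s: 9.98
position: [0.5423, 0.0233, 0.0875]
tool_rot: [[-0.094, 0.996, 0.001], [0.996, 0.094, -0.0], [-0.0, 0.001, -1.0]]
ft_force: [-4.0, 0.4, 4.8]
grip_width: 0.018
gripper_force: 60.4
time_s: 10.48
position: [0.5422, 0.0233, 0.0867]
tool_rot: [[-0.094, 0.996, 0.0], [0.996, 0.094, -0.0], [-0.0, 0.0, -1.0]]
ft_force: [0.5, 0.4, 0.4]
grip_width: 0.047
gripper_force: 0.0
time_s: 10.98
position: [0.5435, 0.0232, 0.2103]
tool_rot: [[-0.094, 0.996, 0.008], [0.996, 0.094, -0.001], [-0.002, 0.007, -1.0]]
ft_force: [0.0, -0.6, -1.2]
grip_width: 0.0473
gripper_force: 0.0
[[ 0.9954 -0.089  -0.034   0.5362]
 [ 0.095   0.9563  0.2766  0.0938]
 [ 0.0079 -0.2785  0.9604  0.3358]
 [ 0.      0.      0.      1.    ]]
cam_nose 0.92 [286.1 200.6] [0.5169 0.0451 0.075 ]
mandrel_mid 0.75 [315.9 246.6] [0.5417 0.0052 0.051 ]
11.175 [-10.0444  23.0843  79.7237   0.0004  77.33   -15.4298] [0.5416 0.0234 0.2055] [[-0.0939  0.9956 -0.0024]
 [ 0.9956  0.0939  0.0004]
 [ 0.0006 -0.0023 -1.    ]] [-0.4674 -0.6313  0.4285] 0.047073065652722346
top lever_bar {'centre': [439.6, 231.9], 'conf': 0.48} [ 0.5653 -0.2108  0.164 ]
top mandrel_mid {'centre': [344.1, 246.4], 'conf': 0.62} [0.5373 0.0175 0.088 ]
[432.6, 234.1, 22.1, 25.0] 0.78
scene mandrel_mid {'centre': [331.2, 260.0], 'conf': 0.71} [0.5406 0.0065 0.088 ]
[316.6, 285.2, 121.9, 103.9] 0.48
```

View pics/w5.png

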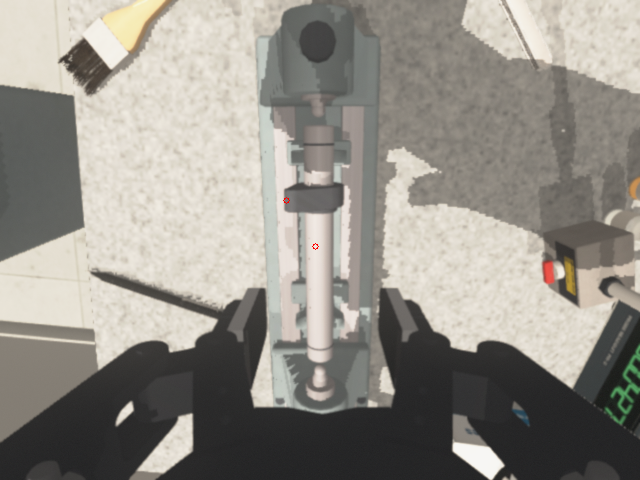

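The mandrel lies on both rests between the two centres, with the centre tips at (318,112) and (319,370). The nose at (286,200) still leans toward the robot. Next is the lever.

```bash
python3 -m pendant '[[0,-0.05,0,-0.045,0,0,0],[0,-0.105,0,-0.045,0,0,0],[0,-0.16,0.001,-0.045,0,0,0],[0,-0.215,0.0015,-0.045,0,0,0],[0,-0.271,0.0015,-0.045,0,0,0]]' 60
python3 look.py wrist w6 lever_bar lever_pivot
```

```text
time_s: 12.2
position: [0.569, -0.2481, 0.2517]
tool_rot: [[-0.094, 0.996, 0.0], [0.996, 0.094, 0.0], [0.0, 0.0, -1.0]]
ft_force: [0.8, 0.1, 0.7]
grip_width: 0.0001
gripper_force: 0.0
[[ 0.9955 -0.091  -0.0269  0.5627]
 [ 0.0949  0.9567  0.2753 -0.1776]
 [ 0.0007 -0.2766  0.961   0.3773]
 [ 0.      0.      0.      1.    ]]
lever_bar 0.73 [319.9 184.9] [ 0.5642 -0.2062  0.164 ]
12.35 [-34.5288  29.0294  61.8581  -0.0026  89.1694 -39.7212] [ 0.5688 -0.2487  0.2508] [[-0.0905  0.9959 -0.0008]
 [ 0.9959  0.0905  0.0005]
 [ 0.0006 -0.0008 -1.    ]] [-0.1023  0.5327 -0.6479] -2.814613039599441e-05
```

View pics/w6.png

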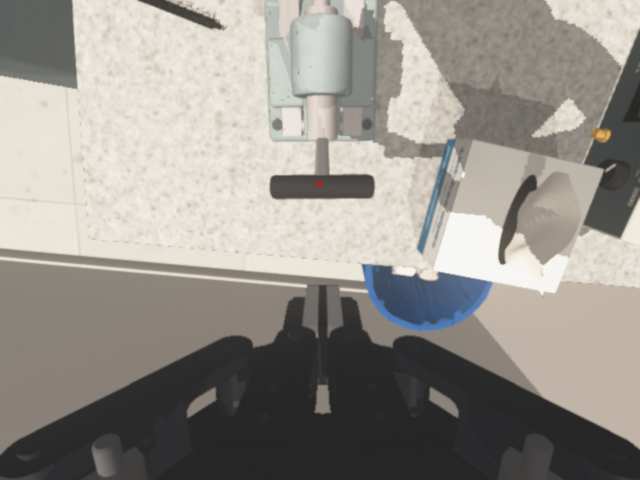

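The view shows the black bar at (320,185), centred straight ahead of the closed fingers. I'll lower behind it and push.

```bash
python3 -m pendant '[[0,0,0,0.045,0,0,0],[0,0,0,0.085,0,0,0],[0,0.015,0,0.085,0,0,0],[0,0.025,0,0.085,0,0,0]]'
python3 -m pendant '[[0,0.013,0,0,0,0,0],[0,0.026,0,0,0,0,0],[0,0.038,0,0,0,0,0],[0,0.05,0,0,0,0,0],[0,0.06,0,0,0,0,0]]'
python3 -m pendant '[[0,0.005,0,0,0,0,0],[0,0.009,0,0,0,0,0],[0,0.012,0,0,0,0,0],[0,0.012,0,0,0,0,0]]'
```

```text
time_s: 12.85
position: [0.5669, -0.2209, 0.1685]
tool_rot: [[-0.095, 0.995, 0.001], [0.995, 0.095, -0.003], [-0.003, 0.001, -1.0]]
ft_force: [-2.7, -8.6, 0.8]
grip_width: 0.0002
gripper_force: 4.4
time_s: 13.48
position: [0.5625, -0.1628, 0.1703]
tool_rot: [[-0.094, 0.996, 0.007], [0.996, 0.094, -0.007], [-0.008, 0.006, -1.0]]
ft_force: [2.4, -11.1, -3.2]
grip_width: -0.0003
gripper_force: 5.1
time_s: 13.98
position: [0.5616, -0.1537, 0.1696]
tool_rot: [[-0.093, 0.996, 0.007], [0.996, 0.093, -0.012], [-0.012, 0.006, -1.0]]
ft_force: [3.8, -22.1, -6.6]
grip_width: 0.0003
gripper_force: 9.8
```

```bash
python3 -m pendant '[[0,0.002,0,0,0,0,0],[0,0.004,0,0,0,0,0],[0,0.004,0,0,0,0,0]]'
python3 look.py top t7 lever_bar mandrel_mid
```

```text
time_s: 14.35
position: [0.5616, -0.1532, 0.1696]
tool_rot: [[-0.092, 0.996, 0.008], [0.996, 0.092, -0.018], [-0.019, 0.006, -1.0]]
ft_force: [3.1, -38.4, -10.1]
grip_width: 0.0
gripper_force: 16.8
[[ 0.0081  0.9925 -0.1218  0.4075]
 [-0.9999  0.0063 -0.0148  0.0715]
 [-0.0139  0.1219  0.9924  1.2048]
 [ 0.      0.      0.      1.    ]]
mandrel_mid 0.64 [339.8 245. ] [0.5453 0.0272 0.051 ]
14.5 [-26.6062  28.474   76.8667  -0.741   73.8008 -31.6776] [ 0.5616 -0.1532  0.1696] [[-0.0918  0.9957  0.0079]
 [ 0.9956  0.092  -0.0178]
 [-0.0185  0.0062 -0.9998]] [  4.3193 -39.1967 -10.8687] -0.0002582227661268351
```

The lever is at its hard stop. Next I'll back off and rise over the bar to look at the mandrel.

```bash
python3 -m pendant '[[0,-0.03,0,0,0,0,0],[0,-0.03,0,-0.045,0,0,0],[0,-0.03,0,-0.085,0,0,0],[0.3,0.02,0,-0.085,0,0,0],[0.6,0.075,0,-0.085,0,0,0]]'
python3 -m pendant '[[0.6,0.05,0,0,0,0,0],[0.6,0.1,0,0,0,0,0],[0.6,0.1,0,0.03,0,0,0],[0.6,0.1,0,0.045,0,0,0],[0.6,0.1,0,0.045,0,0,0]]'
python3 look.py wrist w8 cam_nose mandrel_mid lever_bar
python3 - <<'E'
from h import *
c=np.array([.5425,.0272,.09]);u=np.array([np.cos(np.radians(95.4)),np.sin(np.radians(95.4)),0]);n=np.array([u[1],-u[0],0])
for cam in("wrist","scene","top"):
    im=env.get_image(cam);
    for r in env.tip_of(cam,"cam_nose")[:1]:
        print(cam,r["conf"],r["centre"],"cl px",proj(im,c),proj(im,c+.085*u),proj(im,c-.085*u))
        for th in(20,30,40,50):
            t=np.radians(th);print(th,proj(im,c+.04*u-n*.032*np.sin(t)+np.array([0,0,.032*np.cos(t)])))
E
```

```text
time_s: 15.12
position: [0.5525, -0.0693, 0.2546]
tool_rot: [[-0.093, 0.996, 0.005], [0.996, 0.093, -0.001], [-0.002, 0.005, -1.0]]
ft_force: [-0.0, 0.6, 0.3]
grip_width: 0.0355
gripper_force: 0.0
time_s: 15.75
position: [0.543, 0.0294, 0.2081]
tool_rot: [[-0.095, 0.995, 0.001], [0.995, 0.095, -0.0], [-0.0, 0.001, -1.0]]
ft_force: [0.5, -0.1, 0.1]
grip_width: 0.0514
gripper_force: 0.0
[[ 0.9954 -0.0917 -0.0285  0.5363]
 [ 0.096   0.9565  0.2753  0.1   ]
 [ 0.002  -0.2768  0.9609  0.3337]
 [ 0.      0.      0.      1.    ]]
cam_nose 0.72 [282.3 194.6] [0.5127 0.0559 0.075 ]
mandrel_mid 0.82 [319.2 243.3] [0.5426 0.0154 0.051 ]
15.95 [ -9.4614  23.0331  79.3124   0.0033  77.5017 -14.8536] [0.5435 0.0286 0.2083] [[-0.094   0.9956  0.0026]
 [ 0.9956  0.094  -0.0004]
 [-0.0006  0.0026 -1.    ]] [ 0.89   -0.7287  0.3024] 0.05128944461282855
wrist 0.68 [282.7, 190.4] cl px [319.3547 241.7138] [319.1885 112.3499] [319.5096 349.2224]
20 [300.2856 190.5831]
30 [291.9291 189.9863]
40 [284.6973 189.1966]
50 [278.8327 188.2529]
top 0.53 [326.0, 253.1] cl px [340.3835 244.2892] [307.5399 247.1615] [373.1644 241.4192]
20 [325.3708 248.5587]
30 [325.5435 250.6562]
40 [325.6964 252.5893]
50 [325.8246 254.296 ]
```

View pics/w8.png

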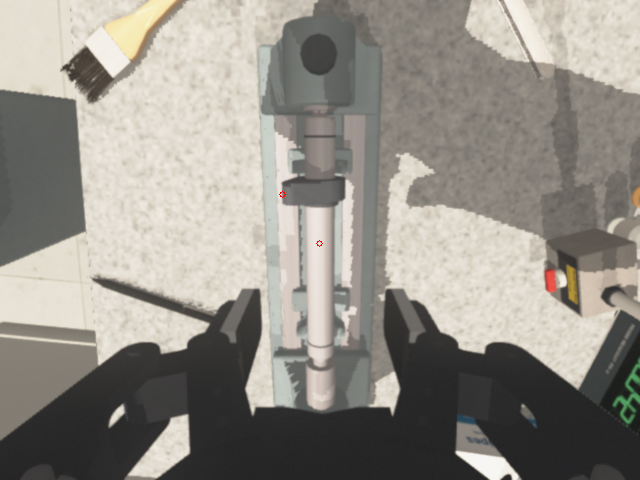

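The mandrel now sits between the centres at its predicted pixels, with its middle at (319,243). The cam nose at (283,193) gives a lean of about 40°. I'll descend and grip lightly.

```bash
python3 -m pendant '[[0.6,0.003,-0.001,0.05,0,0,0],[0.6,0.003,-0.001,0.1,0,0,0],[0.6,0.003,-0.001,0.12,0,0,0],[0.6,0.003,-0.001,0.12,0,0,0]]' 30
python3 -m pendant '[[0.1,0,0,0,0,0,0],[0.1,0,0,0,0,0,0],[0.1,0,0,0,0,0,0],[0.1,0,0,0,0,0,0],[0.1,0,0,0,0,0,0]]' 30
```

```text
time_s: 16.75
position: [0.5414, 0.0313, 0.0856]
tool_rot: [[-0.094, 0.996, -0.003], [0.996, 0.094, 0.0], [0.001, -0.003, -1.0]]
ft_force: [0.2, 0.3, 0.7]
grip_width: 0.0511
gripper_force: 0.0
time_s: 17.38
position: [0.5414, 0.0313, 0.0878]
tool_rot: [[-0.094, 0.996, -0.0], [0.996, 0.094, -0.0], [-0.0, -0.0, -1.0]]
ft_force: [-4.9, -0.3, 4.7]
grip_width: 0.0188
gripper_force: 29.3
```

```bash
python3 -m pendant '[[0.1,0,-0.0005,-0.0003,0.14,0,0],[0.1,0,-0.0008,-0.0004,0.28,0,0],[0.1,0,-0.001,-0.0005,0.42,0,0]]'
python3 -m pendant '[[0.1,0,-0.0003,0,0.14,0,0],[0.1,0,-0.0006,-0.0001,0.28,0,0],[0.1,0,-0.0006,-0.0001,0.28,0,0]]'
python3 - <<'E'
from h import *
for c in("wrist","top","scene"):
    env.get_image(c);print(c,env.tip_of(c,"cam_nose")[:1],env.tip_of(c,"mandrel_mid")[:1])
s=env.observe();print(s["position"],s["tool_rot"],s["ft_force"])
E
```

```text
time_s: 17.75
position: [0.5405, 0.0312, 0.0882]
tool_rot: [[-0.094, 0.907, -0.41], [0.996, 0.085, -0.039], [-0.0, -0.412, -0.911]]
ft_force: [-4.1, -1.5, -5.0]
grip_width: 0.0192
gripper_force: 30.3
time_s: 18.12
position: [0.5401, 0.0312, 0.0882]
tool_rot: [[-0.094, 0.758, -0.645], [0.996, 0.071, -0.061], [-0.0, -0.648, -0.762]]
ft_force: [-6.0, -1.7, 5.6]
grip_width: 0.0185
gripper_force: 31.1
wrist [{'centre': [248.0, 264.8], 'conf': 0.92}] [{'centre': [318.2, 339.2], 'conf': 0.85}]
top [] []
scene [{'centre': [308.6, 257.5], 'conf': 0.68}] [{'centre': [326.7, 262.1], 'conf': 0.89}]
[0.5401 0.0312 0.0882] [[-0.0938  0.7612 -0.6417]
 [ 0.9956  0.0716 -0.0605]
 [-0.0001 -0.6446 -0.7646]] [-4.3232 -1.097   4.8049]
```

```bash
python3 -m pendant '[[0.3,0,0,0,0,0,0],[0.6,0,0,0,0,0,0],[0.6,0,0,0,0,0,0],[0.6,0,0,-0.05,0,0,0],[0.6,0,0,-0.11,0,0,0]]'
python3 -m pendant '[[0.6,0,-0.016,-0.005,-0.14,0,0],[0.6,0,-0.032,0.005,-0.28,0,0],[0.6,0,-0.048,0.01,-0.42,0,0],[0.6,0,-0.064,0.015,-0.56,0,0],[0.6,0,-0.078,0.02,-0.697,0,0]]'
python3 look.py wrist w9 cam_nose mandrel_mid
python3 - <<'E'
from h import *
c=np.array([.5425,.0272,.09]);u=np.array([np.cos(np.radians(95.4)),np.sin(np.radians(95.4)),0]);n=np.array([u[1],-u[0],0])
for cam in("wrist","scene","top"):
    im=env.get_image(cam);
    for r in env.tip_of(cam,"cam_nose")[:1]:
        print(cam,r["conf"],r["centre"],"cl px",proj(im,c),proj(im,c+.085*u),proj(im,c-.085*u),env.tip_of(cam,"mandrel_mid")[:1])
        for th in(-20,-10,0,10,20):
            t=np.radians(th);print(th,proj(im,c+.04*u-n*.032*np.sin(t)+np.array([0,0,.032*np.cos(t)])))
A=cv2.imread("pics/w9.png")[90:240,240:400];B=env.get_image("scene")["image"][190:340,250:410]
cv2.imwrite("pics/p9.png",np.hstack([cv2.resize(x,(400,375),interpolation=cv2.INTER_CUBIC) for x in(A,B)]))
E
```

```text
time_s: 19.2
position: [0.6113, 0.0379, 0.1726]
tool_rot: [[-0.094, 0.76, -0.643], [0.996, 0.072, -0.06], [0.0, -0.646, -0.764]]
ft_force: [1.5, -0.2, 0.2]
grip_width: 0.0513
gripper_force: 0.0
time_s: 19.82
position: [0.5384, 0.031, 0.2074]
tool_rot: [[-0.094, 0.996, 0.003], [0.996, 0.094, -0.0], [-0.001, 0.003, -1.0]]
ft_force: [0.6, 0.0, -0.0]
grip_width: 0.0512
gripper_force: 0.0
[[ 0.9955 -0.09   -0.0296  0.5316]
 [ 0.0947  0.9566  0.2756  0.1015]
 [ 0.0035 -0.2771  0.9608  0.333 ]
 [ 0.      0.      0.      1.    ]]
cam_nose 0.73 [323.9 195.6] [0.5377 0.0596 0.075 ]
mandrel_mid 0.56 [327.1 246. ] [0.5448 0.0154 0.051 ]
19.975 [ -9.2762  22.638   80.0686  -0.049   77.4194 -14.6263] [0.5378 0.031  0.2077] [[-0.0934  0.9956 -0.0023]
 [ 0.9956  0.0934 -0.0005]
 [-0.0003 -0.0023 -1.    ]] [-0.0969  0.4831  0.6635] 0.05155104419308849
scene 0.78 [306.7, 257.4] cl px [322.6795 261.7937] [290.4724 276.4712] [351.9081 248.4677] [{'centre': [323.6, 261.9], 'conf': 0.83}]
-20 [304.284  253.5046]
-10 [306.0326 253.8974]
0 [307.8542 254.7449]
10 [309.6918 256.0258]
20 [311.4864 257.7034]
top 0.62 [326.2, 248.8] cl px [340.3835 244.2892] [307.5399 247.1615] [373.1644 241.4192] [{'centre': [340.7, 245.5], 'conf': 0.5}]
-20 [324.6    239.9319]
-10 [324.7919 241.9794]
0 [324.9887 244.1475]
10 [325.1838 246.365 ]
20 [325.3708 248.5587]
```

View pics/p9.png

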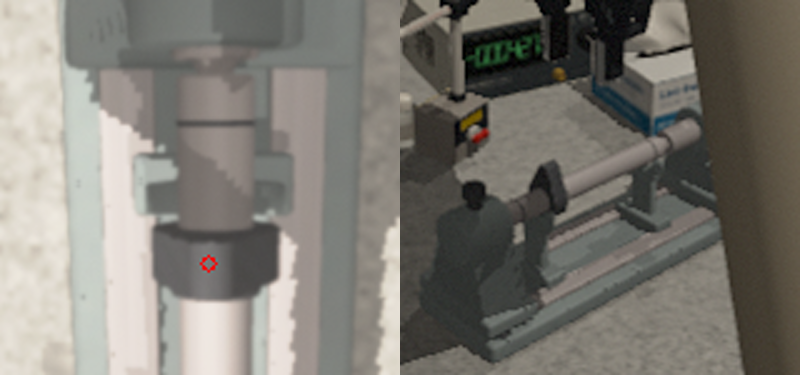

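The crop shows the cam almost symmetric about the mandrel, with the detected nose at (324,196), so it is near upright. I'll quantify that with several detections.

```bash
cat > ang.py <<'E'
from h import *
from scipy.optimize import brentq
c=np.array([.5425,.0272,.09]);u=np.array([np.cos(np.radians(95.4)),np.sin(np.radians(95.4)),0]);n=np.array([u[1],-u[0],0])
f=lambda im,t:proj(im,c+.04*u-n*.032*np.sin(np.radians(t))+np.array([0,0,.032*np.cos(np.radians(t))]))
for cam in("wrist","top","scene"):
    for k in range(6):
        im=env.get_image(cam);ax=0 if cam=="wrist" else 1
        for r in env.tip_of(cam,"cam_nose")[:1]:
            try:a=brentq(lambda t:f(im,t)[ax]-r["centre"][ax],-15 if cam=="scene" else -60,60)
            except Exception:a=None
            m=env.tip_of(cam,"mandrel_mid")[:1]
            print(cam,r["conf"],r["centre"],"lean deg",a,"axis",proj(im,c)[ax],m and m[0]["centre"])
if 1:
    im=env.get_image("wrist");print([f(im,t) for t in(-20,0,20)],proj(im,c+.04*u),proj(im,c+.07*u),env.observe()["time_s"])
cv2.imwrite("pics/n.png",cv2.resize(im["image"][165:225,280:370],(800,533),interpolation=cv2.INTER_CUBIC))
E
python3 ang.py
```

```text
wrist 0.67 [322.7, 198.5] lean deg 4.826198656620692 axis 326.630103280338 [324.4, 244.6]
wrist 0.77 [323.9, 200.2] lean deg 3.8921661194472583 axis 326.8568037747229 [323.9, 246.9]
wrist 0.82 [322.4, 197.2] lean deg 5.5611887068648835 axis 326.93859787272515 [327.2, 245.6]
wrist 0.81 [323.5, 196.5] lean deg 4.452920814864087 axis 326.96129811951704 [326.2, 246.7]
wrist 0.95 [323.7, 195.3] lean deg 4.249425121932116 axis 326.9645866195108 [325.6, 245.2]
wrist 0.91 [323.5, 199.8] lean deg 4.453079399759872 axis 326.9627620933377 [326.6, 246.0]
top 0.55 [325.8, 247.0] lean deg 12.868974096331238 axis 244.28921688075303 [340.0, 246.3]
top 0.64 [339.6, 241.9] lean deg -10.374952252224555 axis 244.28921688075303 [335.5, 244.6]
top 0.56 [323.3, 245.9] lean deg 7.905259964167701 axis 244.28921688075303 [206.6, 261.6]
top 0.47 [324.2, 248.1] lean deg 17.88353661463429 axis 244.28921688075303 [341.3, 245.0]
top 0.38 [325.7, 248.5] lean deg 19.728265857588458 axis 244.28921688075303 [340.0, 245.1]
scene 0.46 [309.1, 254.7] lean deg -0.42403409995741276 axis 261.79374921602084 [324.5, 259.4]
scene 0.47 [309.1, 257.2] lean deg 17.220427367791114 axis 261.79374921602084 [323.7, 262.7]
scene 0.65 [311.7, 253.2] lean deg None axis 261.79374921602084 [324.9, 262.4]
scene 0.51 [307.9, 256.6] lean deg 13.683350139223409 axis 261.79374921602084 [327.0, 263.7]
scene 0.73 [308.1, 255.9] lean deg 9.143732800991195 axis 261.79374921602084 [325.9, 262.2]
[array([346.5888, 196.134 ]), array([327.8049, 196.6547]), array([308.9419, 196.0871])] [327.216  188.6581] [327.4192 141.8018] 23.075
```

View pics/n.png

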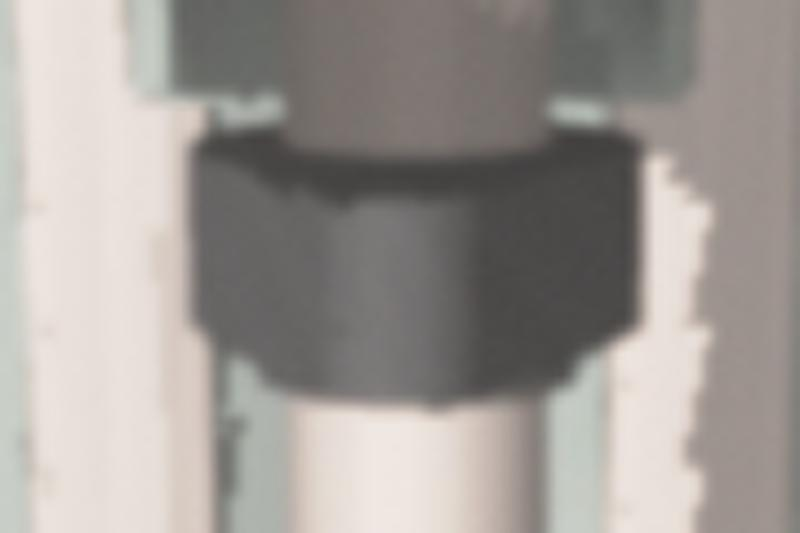

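The nose band is centred at 400/800 in the crop (px 325.0) and the axis at about 327.5, which leaves a lean of 3–4° toward the robot. It's within tolerance, but a small correction is cheap.

```bash
python3 -m pendant '[[0.6,0,0.0034,0.05,0,0,0],[0.6,0,0.0034,0.1,0,0,0],[0.6,0,0.0034,0.1195,0,0,0],[0.6,0,0.0034,0.1195,0,0,0]]' 30
python3 -m pendant '[[0.1,0,0,0,0,0,0],[0.1,0,0,0,0,0,0],[0.1,0,0,0,0,0,0],[0.1,0,0,0,0,0,0],[0.1,0,0,0,0,0,0]]' 30
python3 -m pendant '[[0.1,0,0,0,0.03,0,0],[0.1,0,-0.0001,0,0.06,0,0],[0.1,0,-0.0001,0,0.06,0,0]]'
python3 -m pendant '[[0.3,0,0,0,0,0,0],[0.6,0,0,0,0,0,0],[0.6,0,0,0,0,0,0],[0.6,0,0,-0.05,0,0,0],[0.6,0,0,-0.11,0,0,0]]'
python3 -m pendant '[[0.6,0,-0.007,-0.01,-0.06,0,0],[0.6,0,-0.007,-0.01,-0.06,0,0]]'
python3 ang.py | grep -v top; python3 look.py scene s10 mandrel_mid
```

```text
time_s: 23.58
position: [0.5412, 0.0314, 0.086]
tool_rot: [[-0.094, 0.996, -0.006], [0.996, 0.094, 0.0], [0.001, -0.006, -1.0]]
ft_force: [-0.4, -0.4, 0.4]
grip_width: 0.051
gripper_force: 0.0
time_s: 24.2
position: [0.5414, 0.0312, 0.0883]
tool_rot: [[-0.094, 0.996, -0.003], [0.996, 0.094, -0.001], [-0.001, -0.003, -1.0]]
ft_force: [-4.4, -0.8, 5.3]
grip_width: 0.019
gripper_force: 29.2
time_s: 24.58
position: [0.5413, 0.0312, 0.0883]
tool_rot: [[-0.094, 0.994, -0.063], [0.996, 0.094, -0.007], [-0.001, -0.064, -0.998]]
ft_force: [-5.8, -2.2, 6.8]
grip_width: 0.0192
gripper_force: 29.6
time_s: 25.2
position: [0.5482, 0.032, 0.1976]
tool_rot: [[-0.094, 0.993, -0.065], [0.996, 0.094, -0.005], [0.001, -0.065, -0.998]]
ft_force: [0.6, 0.0, 0.4]
grip_width: 0.0517
gripper_force: 0.0
time_s: 25.45
position: [0.5418, 0.0314, 0.2083]
tool_rot: [[-0.094, 0.996, -0.002], [0.996, 0.094, -0.001], [-0.0, -0.002, -1.0]]
ft_force: [-0.1, 0.9, -0.6]
grip_width: 0.0512
gripper_force: 0.0
wrist 0.91 [319.4, 196.4] lean deg 2.8875070300508296 axis 322.19830831558767 [322.7, 246.0]
wrist 0.71 [319.8, 20
[... 838 characters left out ...]
an deg 17.784851566382862 axis 261.79374921602084 [324.1, 262.6]
scene 0.74 [306.2, 255.8] lean deg 8.448490054817674 axis 261.79374921602084 [323.9, 263.3]
[array([340.4974, 195.9286]), array([321.7187, 196.4481]), array([302.9695, 195.8863])] [321.9021 188.4999] [321.9256 141.7725] 28.2
[[-0.5802  0.3934 -0.7131 -0.1448]
 [-0.8144 -0.2823  0.5069  0.5475]
 [-0.0019  0.8749  0.4842  0.6068]
 [ 0.      0.      0.      1.    ]]
mandrel_mid 0.85 [326.2 261.1] [ 0.5922 -0.0202  0.051 ]
28.3 [ -9.164   23.0982  79.3729  -0.0445  77.6982 -14.5423] [0.5422 0.0314 0.2073] [[-0.0939  0.9956 -0.003 ]
 [ 0.9956  0.0939 -0.0003]
 [ 0.     -0.0031 -1.    ]] [-0.3335 -0.2042  0.4364] 0.051093578436857634
```

View pics/n.png

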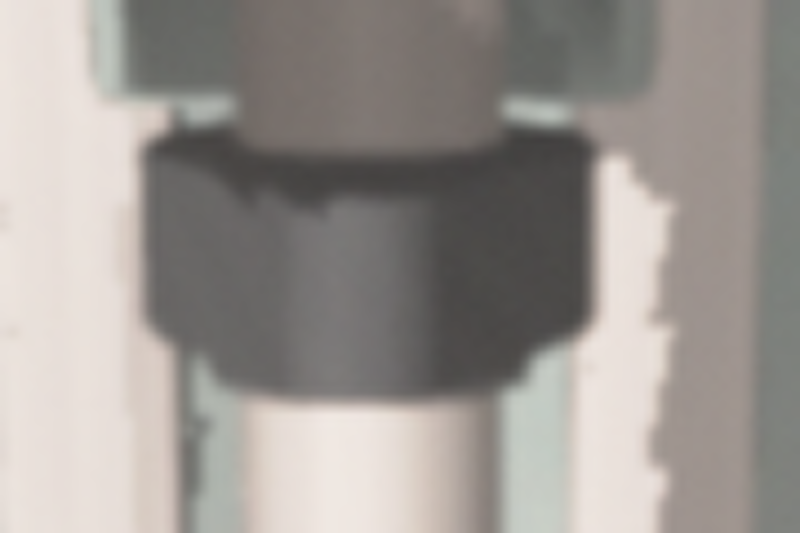

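The crop shows the nose band centred at column 363 against the axis at 370, so the lean is about 1–2° and within tolerance. The robot is clear of everything, so I'm handing in.

```bash
python3 -c "
from rig import env
print(env.close_job())"
```

```text
the job is handed in; nothing more can be done
None
```

I handed the job in with the mandrel between the closed centres, the lever at its stop, the cam nose about 1–2° from upright by the wrist camera (limit 7°) and the gripper clear; the hand-in call returned no verdict.

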